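# Stir the grinding beads, then clamp the jar three clicks and hold

### The arm

A 7-joint arm with a two-finger parallel gripper is mounted at the origin on a cart in front of the work surface, level with it; the furniture and walls round the work are solid. World frame = base frame: x ahead of the robot, y to its left, z up, the work surface at z = 0. Lengths are in m, angles in degrees, forces in N, time in s.
With the tool pointing down it reaches from about 0.4 to 0.85 m from the base axis. Payload 10.4 kg.
Tool frame: the origin (TCP) lies at the very end of the fingers, on their centre line; the grasp point (between the pads) lies 19 mm behind it; z points along the fingers, y is the direction in which the jaws open and shut (so a half turn about z gives the same grasp; the last joint's range is limited). The gripper opens to 85 mm and grips with 20 to 120 N. Pads are 22 mm wide; open, the fingers measure 114 mm over their backs; the gripper's body (76 mm by 85 mm) begins 54 mm behind the grasp point. The pads swing forward as they close: fully open they stand 13 mm farther back than shut.
Start: joints at [-77.154, 19.034, -3.707, 83.658, 1.238, 77.344, -5.071], TCP at [0.153, 0.606, 0.231] pointing down, gripper open.
Joint ranges: [-148.97, 148.97], [-28.65, 121.19], [-84.17, 76.75], [9.2, 138.47], [-72.65, 252.65], [3.7, 117.97], [-149.18, 149.18]. Speed limits (degrees/s): [127.2, 127.2, 159.86, 159.86, 180, 180, 180].

### API

Orientations are given as [roll, pitch, yaw] about the fixed x, y, z axes, in that order (R = Rz(yaw) Ry(pitch) Rx(roll)).
In Python, from bench import readout, eyes, close_job, finder gives the robot as it stands. The module is installed in compiled form; this text tells all that it offers.
- The arm moves only by the tool drive_tool, never from a script. Its argument "deltas" is text: rows parted by semicolons, each of 5 numbers parted by spaces: the finger opening in m, from 0 to 0.0854, then the shift along the tool's x, y, z in m, then the turn about the tool's z in rad. In form: hand tx ty tz twist; .... A call has 1 to 20 rows; each row is the pose to reach, as a shift and turn from the pose measured when the call began, along the tool's axes at that moment; what a row does not reach only later rows make up. A row lasts 1/8 s, in which the tool goes at most 62.5 mm and 10.7 degrees, less where a joint would pass 70% of its speed; a pose out of reach is approached as far as the arm can. A call with a gripper value outside its range is refused whole. The fingers move at their own pace and stop on an object; "squeeze" is the grip in N (left out, the last holds). Time passes only in rows, so rows that repeat a pose let the fingers close. It gives the time, the measured TCP pose, the force and the opening at its end, in the units of the state.
- readout.state(): the state, without advancing time (a new reading comes with each control period).
- eyes.capture(name): name is "scene" or "top"; returns a dict with "color" (420x560x3 uint8, red, green, blue), "camera_matrix" (3x3 intrinsics, pixels), "R" (3x3) and "t" (3): a world point X has camera coordinates R X + t. Camera axes: x right, y down, z forward; pixel columns grow to the right and rows downward; lengths in m; the calibration is good to about 2 mm. A picture is of the moment at which its call begins. There is no depth.
- close_job(): hands the job in, once; it reports no verdict.
Trained networks look in the newest picture that a camera, given by its name, has taken for a name from the list of things; names that differ only in an ending like _2 or _b are one class to them, and where a whole thing is asked for, a point or a joint stands for the part that bears it (a point fixed in the world has none). Each returns a list of dicts, best first, with "confidence" (0 to 1); they miss things now and then, are a little off and sometimes report something else, mostly with a low value. They report only what shows in the picture. A call takes as long as a camera call. They do not tell look-alikes from the thing itself.
- finder.recognise(camera, label): "xyz" ([x, y, z] in m, in world coordinates, good to about 4 mm: the middle of the surface that is visible of it).
- finder.outline_of(camera, label): "pixels" (420x560 bool, what is visible of it).
- finder.place_of(camera, label): "xyz" ([x, y, z] in m, in world coordinates, good to about 4 mm: a listed point, or the origin of a listed thing).
The state is a dict: "t": time; "q": joint angles; "qd": joint speeds; "joint_efforts": joint torques, N m; "eef_pos": TCP position; "tcp_rot": TCP orientation; "force": force on the tool from outside, world axes, zero at the start; "ft_torque": the same for the moment, N m; "grip_width": opening from 0.0 (shut) to 1.0 (fully open).
Only numpy, scipy, OpenCV 4.12 (cv2) and the standard library are available. Lean on these libraries where they do the work, as an engineer would, in place of code of your own. Each camera call takes 0.05 s, during which the arm holds its last target. There are 200 camera calls.

### The job

Take the stirring rod from its holder, stir the grinding beads in the open jar with it, round and round with its foot down among them and close along the wall (two full turns will do), and stand the rod back in its holder and let it go; all the beads stay in the jar. Then take the knob of the ratchet lever that clamps the jar and swing it clockwise (seen from above, towards the robot) exactly three clicks, feeling for each click, and stop after the third and before a fourth. Finish while still holding the knob there; the program ends holding it, and nothing else on the bench is disturbed.

Things in the scene. Friction and masses are not known exactly. Their poses are not given: they have to be found in the camera images.
- jar_floor (a point): middle of the inside floor of the open steel jar fixed on the station's grey base plate (190x290x12 mm). Jar 84 mm across, inside radius 38 mm; its rim is 58 mm above this point, which is 18 mm above the bench. z up; at zero yaw x points away from the robot, y to its left; the ratchet wheel is on the jar's -y side
- rod: loose stirring rod, upright in its holder at the start, 190 mm long, 80 g: steel shaft 12 mm thick, from 136 mm above its foot to the top a grey round handle 18 mm thick. Origin at the centre of its foot (lower end), z up along it. To stir, its foot should run 22 to 30 mm from the jar's middle, less than 20 mm above the jar's floor
- rod_holder: fixed grey plastic holder for the rod, on the bench on the +y side of the station: round foot 56 mm across, 65 mm tall, bore 16 mm wide, floor 6 mm above the origin; the top 20 mm widen to a 40 mm funnel mouth. Origin at the centre of its underside, z up along the bore. The rod stands in it with its foot 6 mm above the origin
- ratchet_lever (a joint): lever angle in rad from its back stop (0), growing clockwise seen from above (knob swings towards the robot). A sprung pawl drops off a wheel tooth with a click every 0.262 rad, the first 0.13 to 0.22 rad on from the start. Resistance at the knob: about 1 N between teeth, 4 to 6 N up a tooth, then for 0.06 rad the lever pushes on forward with 2 to 5 N. It cannot go back over a tooth
- ratchet_axis (a point): point on the lever's vertical turning axis, on the top face of the lever arm, 52 mm above the bench. Friction keeps the lever where it is left; as it advances, a jaw closes on the jar
- lever_knob: upright round black knob on the end of the lever, 18 mm thick and 45 mm tall, 115 mm from the turning axis. Origin at the centre of its lower end, 52 mm above the bench, on the lever arm; z up. It swings with the lever and can spin on its own pin; the lever arm, 20 mm wide, runs from below it to the axis
- bead_0_center (a point): centre of grinding bead 1 of 7: white ceramic ball 15 mm across, 10.5 g, loose on the jar's floor
- bead_1_center (a point): centre of grinding bead 2 of 7: white ceramic ball 15 mm across, 10.5 g, loose on the jar's floor
- bead_2_center (a point): centre of grinding bead 3 of 7: white ceramic ball 15 mm across, 10.5 g, loose on the jar's floor
- bead_3_center (a point): centre of grinding bead 4 of 7: white ceramic ball 15 mm across, 10.5 g, loose on the jar's floor
- bead_4_center (a point): centre of grinding bead 5 of 7: white ceramic ball 15 mm across, 10.5 g, loose on the jar's floor
- bead_5_center (a point): centre of grinding bead 6 of 7: white ceramic ball 15 mm across, 10.5 g, loose on the jar's floor
- bead_6_center (a point): centre of grinding bead 7 of 7: white ceramic ball 15 mm across, 10.5 g, loose on the jar's floor
- vial: small round vial, 16 mm across, 40 mm tall; bystander, loose on the bench; origin at the centre of its underside
- timer: bench timer lying flat, 60x66x18 mm; bystander, loose on the bench; origin at the centre of its underside
- rack: narrow rack for sample tubes, 140x27x58 mm; bystander, loose on the bench; origin at the centre of its underside
- swabs: pile of flat swab packs, 71x95x31 mm; bystander, loose on the bench; origin at the centre of its underside
Mind the look-alikes: they are no part of the job. Of the things like the rod, leave any that is blue or orange; of the rest the larger one is meant.

How it is judged (in metres and radians):
On the way, in this order (a step that is already met when the one before it is completed fails the run):
1. the rod's foot is among the beads on the +x side of the jar (z of rod in the frame of jar_floor between -0.005 and 0.022 m and x of rod in the frame of jar_floor between 0.012 and 0.036 m and y of rod in the frame of jar_floor between -0.015 and 0.015 m), for 0.02 s.
2. the rod's foot has come round to the -x side (z of rod in the frame of jar_floor between -0.005 and 0.022 m and x of rod in the frame of jar_floor between -0.036 and -0.012 m and y of rod in the frame of jar_floor between -0.015 and 0.015 m), for 0.02 s.
3. the rod's foot has come round by the +y or -y side, and beads have been moved by 10 mm or more (((z of rod in the frame of jar_floor between -0.005 and 0.022 m and y of rod in the frame of jar_floor between 0.0155 and 0.036 m and x of rod in the frame of jar_floor between -0.0115 and 0.0115 m) or (z of rod in the frame of jar_floor between -0.005 and 0.022 m and y of rod in the frame of jar_floor between -0.036 and -0.0155 m and x of rod in the frame of jar_floor between -0.0115 and 0.0115 m)) and distance of any of bead_0_center, bead_1_center, bead_2_center from where it was at the start of the episode above 0.01 m and distance of any of bead_3_center, bead_4_center, bead_5_center, bead_6_center from where it was at the start of the episode above 0.01 m), for 0.02 s.
4. the rod's foot is back on the +x side, a full turn made (all of step 1), for 0.02 s.
5. the rod stands in its holder, let go, the lever not yet advanced (horizontal distance between rod and rod_holder below 0.012 m and z of rod in the frame of rod_holder below 0.012 m and angle between rod's own z axis and vertical below 0.2 rad and contact force between the fingers and rod below 0.1 N and value of joint ratchet_lever below 0.2 rad), for 0.2 s.
6. the lever is past its third click and held (value of joint ratchet_lever between 0.765 and 0.97 rad and contact force between the fingers and lever_knob above 1 N), for 0.2 s.
At the end, for the whole second after the job is handed in: Lever past its third click and before the fourth (joint 0.765 to 0.97 rad), at rest, fingers on its knob with over 1 N; rod released in its holder (foot within 12 mm of the bore's axis and under 12 mm above the holder's underside, tilt under 0.2 rad); all seven beads in the jar (all of step 6 and horizontal distance between rod and rod_holder below 0.012 m and z of rod in the frame of rod_holder below 0.012 m and angle between rod's own z axis and vertical below 0.2 rad and contact force between the fingers and rod below 0.1 N and distance between each of bead_0_center, bead_1_center, bead_2_center, bead_3_center, bead_4_center, bead_5_center, bead_6_center and jar_floor below 0.07 m and velocity of joint ratchet_lever between -0.1 and 0.1 rad/s); the arm keeps its last pose, push and grip.
It fails at once if a bead leaves the jar (distance between any of bead_0_center, bead_1_center, bead_2_center, bead_3_center, bead_4_center, bead_5_center, bead_6_center and jar_floor above 0.085 m).
It fails at once if the lever goes over a fourth click (value of joint ratchet_lever above 1 rad).
It fails at once if a bystander is pushed away by more than 3 cm (distance of any of vial, timer, rack, swabs from where it was at the start of the episode above 0.03 m).
It also fails if it takes over 72 s, if anything falls off the work surface, if the arm or the gripper's body presses on something with over 40 N, if the wrist force passes 120 N, or if a joint passes its speed limit or range.

## Working session

There is one attempt and no reset: what is moved stays moved. The work goes in short steps, Python scripts to look and compute and a tool call to move; the robot and the scene stay as the last step left them, time stands still between calls to the robot, and variables do not carry over. Pictures are saved under pics/ and viewed, about 8 in all and at most 12, crops included, and the job is handed in when it is done.

Besides the shell and the picture viewer there is one more tool, called as name(argument=value, ...) on one line, values as JSON. drive_tool: Moves the arm, as the interface text tells. Its arguments: {"type":"object","properties":{"deltas":{"type":"string"},"squeeze":{"type":"number"}},"required":["deltas"]}

```bash
mkdir -p pics; python3 - <<'E'
from bench import readout, eyes, finder
import cv2,numpy as np
s=readout.state();print({k:np.round(v,3) for k,v in s.items()})
for c in("scene","top"):
    d=eyes.capture(c);cv2.imwrite(f"pics/{c}0.png",d["color"][:,:,::-1])
    print(c,np.round(d["camera_matrix"],1).tolist(),np.round(d["R"],3).tolist(),np.round(d["t"],3).tolist())
    for l in["jar_floor","rod","rod_holder","ratchet_axis","lever_knob","vial","timer","rack","swabs"]:
        print(l,[(np.round(x["xyz"],3).tolist(),round(float(x["confidence"]),2)) for x in finder.place_of(c,l)][:4])
E
```

```text
{'t': np.float64(0.0), 'q': array([-77.156,  19.072,  -3.707,  83.707,   1.235,  77.341,  -5.07 ]), 'qd': array([-0.043, -0.047, -0.013,  0.026,  0.02 ,  0.038, -0.045]), 'joint_efforts': array([-1.0000e-03, -6.2544e+01,  4.9000e-02, -3.9161e+01,  1.6000e-02,
        1.0000e-02, -0.0000e+00]), 'eef_pos': array([0.153, 0.606, 0.231]), 'tcp_rot': array([-1.79919e+02,  1.00000e-03,  1.65863e+02]), 'force': array([ 0.342, -0.159, -0.702]), 'ft_torque': array([-0.068,  0.016,  0.007]), 'grip_width': np.float64(0.995)}
scene [[477.3, 0.0, 275.1], [0.0, 477.3, 211.5], [0.0, 0.0, 1.0]] [[-0.841, -0.54, -0.015], [-0.339, 0.549, -0.764], [0.421, -0.638, -0.645]] [0.481, 0.132, 1.135]
jar_floor [([0.481, 0.246, 0.019], 0.56)]
rod [([0.5, 0.446, 0.0], 0.79), ([0.543, 0.434, -0.002], 0.67), ([0.459, 0.389, 0.0], 0.55)]
rod_holder [([0.528, 0.361, 0.001], 0.63)]
ratchet_axis []
lever_knob []
vial [([0.502, 0.535, -0.004], 0.42)]
timer []
rack []
swabs [([0.4, 0.536, 0.003], 0.89), ([0.528, 0.358, -0.0], 0.66)]
top [[390.9, 0.0, 284.9], [0.0, 390.9, 214.0], [0.0, 0.0, 1.0]] [[-0.023, -1.0, -0.001], [-0.98, 0.023, -0.197], [0.197, -0.004, -0.98]] [0.164, 0.477, 1.124]
jar_floor [([0.484, 0.246, 0.02], 0.59)]
rod [([0.525, 0.356, 0.006], 0.63), ([0.459, 0.39, -0.001], 0.63), ([0.547, 0.436, 0.0], 0.48), ([0.5, 0.448, 0.002], 0.42)]
rod_holder [([0.526, 0.356, 0.001], 0.71)]
ratchet_axis [([0.469, 0.119, 0.05], 0.9)]
lever_knob [([0.505, 0.009, 0.052], 0.58)]
vial [([0.503, 0.532, 0.0], 0.55)]
timer [([0.422, -0.165, -0.001], 0.88), ([0.528, 0.359, 0.0], 0.58)]
rack [([0.445, -0.264, 0.002], 0.61)]
swabs [([0.403, 0.538, 0.002], 0.98), ([0.443, -0.266, 0.001], 0.58)]
```

View pics/scene0.png

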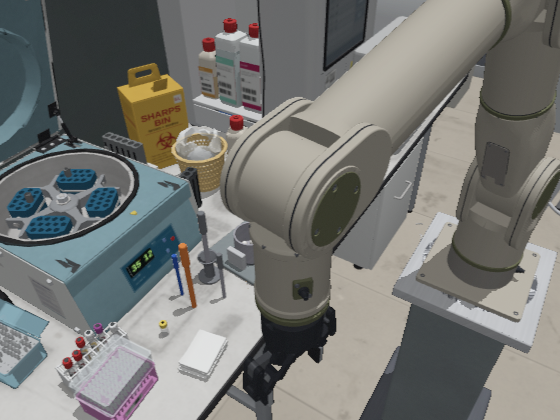

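View pics/top0.png

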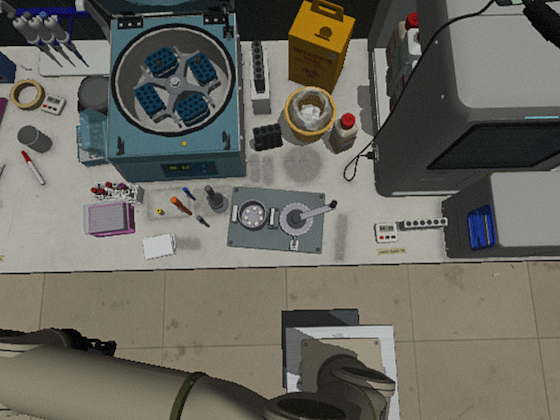

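The scene picture shows the grey rod in its holder around (207,260), with blue, orange and small grey rods in front of it. The top picture shows the jar at (253,214), the wheel at (298,220) and the knob at (333,205). I'll write the helpers and take a close crop.

```bash
cat > h.py <<'E'
import numpy as np
from scipy.spatial.transform import Rotation as Ro
from bench import readout
def R(): return Ro.from_euler("xyz",readout.state()["tcp_rot"],degrees=True).as_matrix()
def d(target): # world target TCP -> tool shift
    s=readout.state(); return np.round(R().T@(np.array(target)-s["eef_pos"]),4)
def st():
    s=readout.state(); print(round(float(s["t"]),2),np.round(s["eef_pos"],4),np.round(s["tcp_rot"],1),"F",np.round(s["force"],1),"T",np.round(s["ft_torque"],2),"w",round(float(s["grip_width"]),3),"q",np.round(s["q"],0))
E
python3 - <<'E'
from h import *
from bench import eyes,finder
import cv2
im=cv2.imread("pics/top0.png");sc=cv2.imread("pics/scene0.png")
a=cv2.resize(im[170:260,140:350],None,fx=3.8,fy=3.8,interpolation=cv2.INTER_CUBIC)
b=cv2.resize(sc[200:320,150:270],(240,240),interpolation=cv2.INTER_CUBIC)
o=np.zeros((590,798,3),np.uint8);o[:342]=a[:342,:798];o[345:585,:240]=b;cv2.imwrite("pics/c1.png",o)
for i in range(1):
  print([(np.round(x["xyz"],3).tolist(),round(float(x["confidence"]),2)) for x in finder.place_of("top","bead_0_center")])
for l in("lever_knob","ratchet_axis"):print([(np.round(x["xyz"],3).tolist(),round(float(x["confidence"]),2)) for x in finder.recognise("top",l)])
print(d([.527,.358,.26]))
E
```

```text
[]
[([0.501, 0.014, 0.095], 0.4)]
[([0.466, 0.177, 0.011], 0.85)]
[-0.4236 -0.1491 -0.0287]
```

View pics/c1.png

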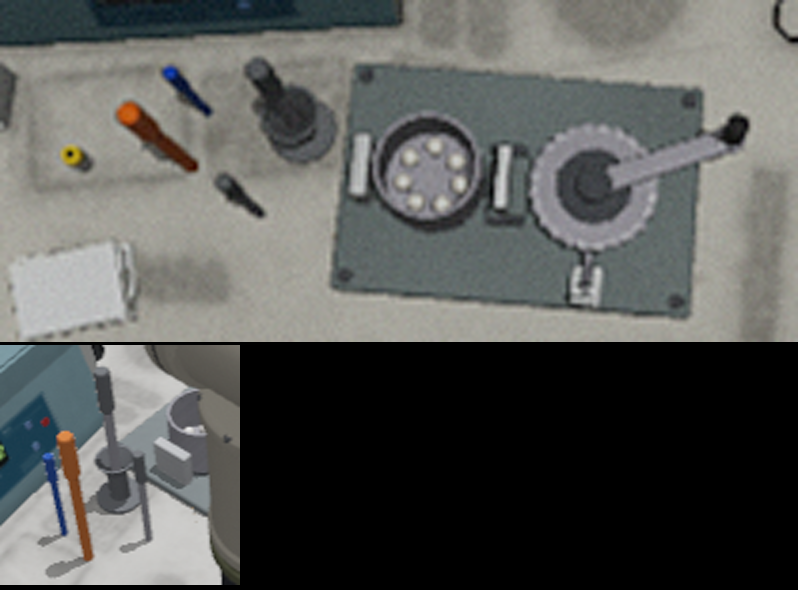

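The crop shows seven beads ringed about 19 mm from the jar's middle, with the middle free. The rod in the holder is the larger grey one, so I'm going above it.

drive_tool(deltas="0.045 0 0 -0.029 0.1; 0.045 -0.04 -0.014 -0.029 0.2; 0.045 -0.08 -0.028 -0.029 0.3; 0.045 -0.125 -0.044 -0.029 0.4; 0.045 -0.17 -0.06 -0.029 0.5; 0.045 -0.215 -0.076 -0.029 0.6; 0.045 -0.26 -0.092 -0.029 0.7; 0.045 -0.305 -0.107 -0.029 0.73; 0.045 -0.35 -0.123 -0.029 0.73; 0.045 -0.39 -0.137 -0.029 0.73; 0.045 -0.424 -0.149 -0.029 0.73; 0.045 -0.424 -0.149 -0.029 0.73; 0.045 -0.424 -0.149 -0.029 0.73", squeeze=40)

```text
t: 2.78
eef_pos: [0.5268, 0.3587, 0.2602]
tcp_rot: [-180.0, -0.0, 124.1]
force: [0.0, 0.4, -0.7]
grip_width: 0.527
```

```bash
python3 - <<'E'
from h import *
from bench import eyes,finder
import cv2
st()
o=[]
for c in("scene","top"):
    f=eyes.capture(c)
    for l in("rod","rod_holder","lever_knob","ratchet_axis"):
        print(c,l,[(np.round(x["xyz"],3).tolist(),round(float(x["confidence"]),2)) for x in finder.place_of(c,l)])
    o.append(f)
sc=o[0]["color"][150:330,120:360];o2=cv2.resize(sc,None,fx=3,fy=3,interpolation=cv2.INTER_CUBIC)
K,Rm,t=o[0]["camera_matrix"],o[0]["R"],o[0]["t"]
for p in([.527,.358,.196],[.527,.358,.065],[.527,.358,.006]):
    q=K@(Rm@np.array(p)+t);u=((q[:2]/q[2])-[120,150])*3;cv2.circle(o2,(int(u[0]),int(u[1])),3,(0,255,0),1)
cv2.imwrite("pics/s2.png",o2[:,:,::-1])
print(d([.527,.358,.151]))
E
```

```text
2.77 [0.5268 0.3587 0.2602] [-180.    -0.   124.1] F [ 0.   0.4 -0.7] T [-0.01  0.06  0.03] w 0.527 q [-50.  20.  15.  80.  -5.  81.  -1.]
scene rod [([0.501, 0.447, -0.002], 0.94), ([0.544, 0.433, -0.002], 0.74), ([0.46, 0.392, 0.0], 0.62)]
scene rod_holder [([0.529, 0.361, 0.0], 0.81)]
scene lever_knob [([0.505, 0.007, 0.052], 0.56)]
scene ratchet_axis [([0.464, 0.122, 0.05], 0.87)]
top rod []
top rod_holder []
top lever_knob [([0.507, 0.009, 0.053], 0.54)]
top ratchet_axis [([0.47, 0.119, 0.05], 0.83)]
[ 0.     -0.0004  0.1094]
```

View pics/s2.png

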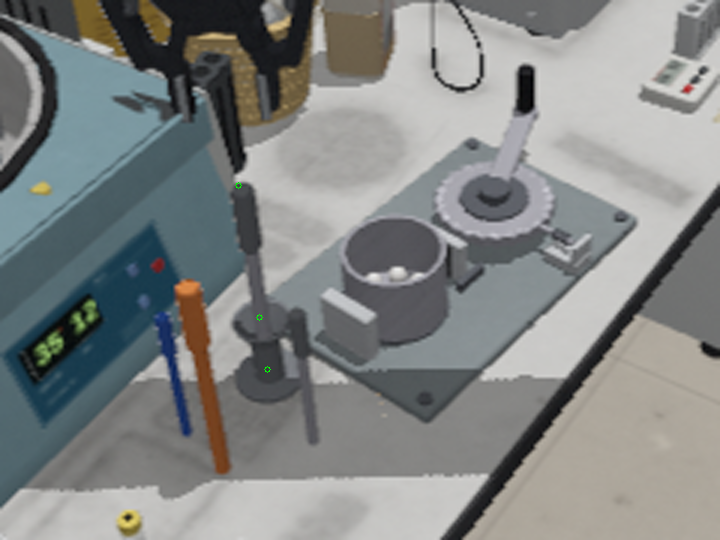

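The projected rod axis (green dots) lies within about 4 mm of the rod, the difference being along the jaw direction. I'm going down and closing.

drive_tool(deltas="0.045 0 0 0.03 0; 0.045 0 0 0.06 0; 0.045 0 0 0.09 0; 0.045 0 0 0.109 0; 0.045 0 0 0.109 0; 0.03 0 0 0.109 0; 0.015 0 0 0.109 0; 0 0 0 0.109 0; 0 0 0 0.109 0; 0 0 0 0.109 0; 0 0 0 0.109 0", squeeze=50)

```text
t: 4.65
eef_pos: [0.5277, 0.3584, 0.1528]
tcp_rot: [179.9, -0.0, 124.0]
force: [-2.3, -0.8, 6.7]
grip_width: 0.196
```

```bash
python3 -c "
from h import *
st()"
```

```text
4.65 [0.5277 0.3584 0.1528] [179.9  -0.  124. ] F [-2.3 -0.8  6.7] T [-0.37  0.52  0.03] w 0.196 q [-50.  24.  15.  88.  -6.  69.   0.]
```

drive_tool(deltas="0 0 0 -0.02 0; 0 0 0 -0.045 0; 0 0 0 -0.07 0; 0 0 0 -0.095 0; 0 0 0 -0.095 0; 0 -0.015 -0.022 -0.095 0; 0 -0.034 -0.05 -0.095 0; 0 -0.051 -0.075 -0.095 0; 0 -0.068 -0.1 -0.095 0; 0 -0.068 -0.1 -0.095 0; 0 -0.068 -0.1 -0.095 0")

```text
t: 6.02
eef_pos: [0.4826, 0.2466, 0.2471]
tcp_rot: [179.9, -0.0, 124.1]
force: [0.4, 1.2, -1.1]
grip_width: 0.197
```

```bash
python3 - <<'E'
from h import *
from bench import eyes,finder
import cv2
st()
f=eyes.capture("scene")
for l in("rod","jar_floor"):
    for x in finder.place_of("scene",l): print(l,np.round(x["xyz"],4),round(float(x["confidence"]),2))
o2=cv2.resize(f["color"][130:330,180:420],None,fx=3,fy=3,interpolation=cv2.INTER_CUBIC)
K,Rm,t=f["camera_matrix"],f["R"],f["t"]
p0=readout.state()["eef_pos"]
def dot(p,c):
    q=K@(Rm@np.array(p)+t);u=((q[:2]/q[2])-[180,130])*3;cv2.circle(o2,(int(u[0]),int(u[1])),2,c,-1)
for z in(.101,.15,.2):dot([p0[0],p0[1],z],(0,255,0))
for a in np.arange(0,6.28,.4): dot([.483+.040*np.cos(a),.246+.040*np.sin(a),.076],(255,0,0))
cv2.imwrite("pics/s3.png",o2[:,:,::-1])
E
```

```text
6.03 [0.4826 0.2466 0.2471] [179.9  -0.  124.1] F [ 0.4  1.2 -1.1] T [ 0.05 -0.04  0.04] w 0.197 q [-47.   8.  17.  96.  -2.  77.   4.]
rod [0.477  0.245  0.1025] 0.93
rod [ 0.4982  0.4486 -0.0028] 0.84
rod [0.4623 0.3906 0.0025] 0.54
rod [ 0.5449  0.4356 -0.0011] 0.45
jar_floor [0.5069 0.0046 0.0541] 0.72
jar_floor [0.4832 0.2463 0.0162] 0.62
jar_floor [0.4624 0.1244 0.0518] 0.47
```

View pics/s3.png

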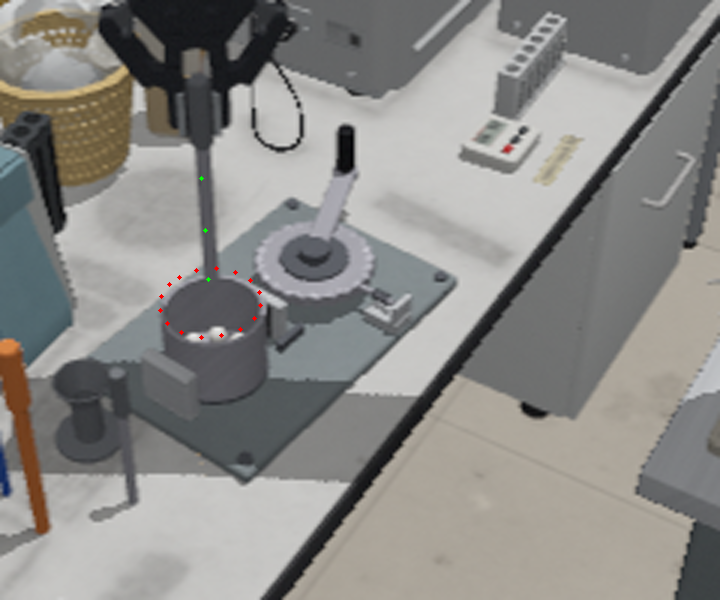

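```bash
python3 - <<'E'
from h import *
from bench import eyes
def bp(f,u,v,z):
    r=f["R"].T@np.linalg.inv(f["camera_matrix"])@[u,v,1];c=-f["R"].T@f["t"]
    return np.round(c+r*(z-c[2])/r[2],4)
T=eyes.capture("top");S=eyes.capture("scene")
print("rim top",bp(T,252.5,214.7,.076),"beads",bp(T,253.6,216.3,.0255))
print("rim scene",bp(S,180+215.5/3,130+307.5/3,.076))
print("foot scene",bp(S,180+210.5/3,130+279/3,.101),"shaft",bp(S,180+208/3,130+230/3,.15))
E
```

```text
rim top [0.4749 0.2472 0.076 ] beads [0.4799 0.248  0.0255]
rim scene [0.476 0.249 0.076]
foot scene [0.4816 0.2458 0.101 ] shaft [0.4816 0.2449 0.15  ]
```

drive_tool(deltas="0 0.003 -0.0025 0 0; 0 0.003 -0.0025 0.015 0; 0 0.003 -0.0025 0.03 0; 0 0.003 -0.0025 0.045 0; 0 0.003 -0.0025 0.053 0; 0 0.003 -0.0025 0.059 0; 0 0.003 -0.0025 0.065 0; 0 0.003 -0.0025 0.071 0; 0 0.003 -0.0025 0.077 0; 0 0.003 -0.0025 0.077 0")

```text
t: 7.52
eef_pos: [0.4789, 0.2476, 0.1698]
tcp_rot: [180.0, -0.0, 124.1]
force: [-0.9, 0.4, -1.1]
grip_width: 0.195
```

```bash
python3 - <<'E'
from h import *
st(); print(d([.479,.2475,.170]))
Rm=R()
def row(r,a):
    a=np.radians(a-6); return np.round(Rm.T@[r*np.cos(a),r*np.sin(a),0],3)[:2]
print("out",[row(r,0).tolist() for r in(5,.01,.015,.02,.025)][1:])
c=row(.025,0)
print("from centre",[(a,row(.025,a).tolist()) for a in range(0,360,18)])
print("from +x",'; '.join("0 %.3f %.3f 0 0"%tuple(row(.025,a)-c) for a in range(18,361,18)))
E
```

```text
7.53 [0.4789 0.2476 0.1698] [180.   -0.  124.1] F [-0.9  0.4 -1.1] T [-0.01 -0.04 -0.01] w 0.195 q [-47.  11.  17. 102.  -3.  67.   5.]
[-0.0001  0.     -0.0002]
out [[-0.006, 0.008], [-0.01, 0.011], [-0.013, 0.015], [-0.016, 0.019]]
from centre [(0, [-0.016, 0.019]), (18, [-0.009, 0.023]), (36, [-0.002, 0.025]), (54, [0.006, 0.024]), (72, [0.013, 0.021]), (90, [0.019, 0.016]), (108, [0.023, 0.009]), (126, [0.025, 0.002]), (144, [0.024, -0.006]), (162, [0.021, -0.013]), (180, [0.016, -0.019]), (198, [0.009, -0.023]), (216, [0.002, -0.025]), (234, [-0.006, -0.024]), (252, [-0.013, -0.021]), (270, [-0.019, -0.016]), (288, [-0.023, -0.009]), (306, [-0.025, -0.002]), (324, [-0.024, 0.006]), (342, [-0.021, 0.013])]
from +x 0 0.007 0.004 0 0; 0 0.014 0.006 0 0; 0 0.022 0.005 0 0; 0 0.029 0.002 0 0; 0 0.035 -0.003 0 0; 0 0.039 -0.010 0 0; 0 0.041 -0.017 0 0; 0 0.040 -0.025 0 0; 0 0.037 -0.032 0 0; 0 0.032 -0.038 0 0; 0 0.025 -0.042 0 0; 0 0.018 -0.044 0 0; 0 0.010 -0.043 0 0; 0 0.003 -0.040 0 0; 0 -0.003 -0.035 0 0; 0 -0.007 -0.028 0 0; 0 -0.009 -0.021 0 0; 0 -0.008 -0.013 0 0; 0 -0.005 -0.006 0 0; 0 0.000 0.000 0 0
```

drive_tool(deltas="0 -0.003 -0.005 0 0; 0 -0.008 -0.006 0 0; 0 -0.013 -0.005 0 0; 0 -0.017 -0.001 0 0; 0 -0.019 0.005 0 0; 0 -0.019 0.012 0 0; 0 -0.016 0.019 0 0; 0 -0.016 0.019 0 0; 0 -0.009 0.023 0 0; 0 -0.002 0.025 0 0; 0 0.006 0.024 0 0; 0 0.013 0.021 0 0")

```text
t: 9.02
eef_pos: [0.4893, 0.2692, 0.1697]
tcp_rot: [180.0, 0.1, 124.0]
force: [-0.6, -4.6, -1.0]
grip_width: 0.192
```

```bash
python3 - <<'E'
from h import *
st(); print(d([.479,.2475,.170]))
E
```

```text
9.03 [0.4893 0.2692 0.1697] [1.80e+02 1.00e-01 1.24e+02] F [-0.6 -4.6 -1. ] T [-1.69  0.48 -0.02] w 0.192 q [-48.  13.  16. 100.  -4.  68.   4.]
[-0.0122 -0.0207 -0.0003]
```

drive_tool(deltas="0 0.005 -0.006 0 0; 0 0.009 -0.012 0 0; 0 0.011 -0.019 0 0; 0 0.010 -0.027 0 0; 0 0.007 -0.034 0 0; 0 0.002 -0.039 0 0; 0 0.002 -0.039 0 0")

```text
t: 9.9
eef_pos: [0.4571, 0.2487, 0.1706]
tcp_rot: [179.8, 0.1, 124.0]
force: [5.1, -1.3, -0.9]
grip_width: 0.194
```

```bash
python3 - <<'E'
from h import *
from bench import eyes,finder
st(); print(d([.479,.2465,.170]))
eyes.capture("scene")
for x in finder.place_of("scene","rod"): print(np.round(x["xyz"],4),round(float(x["confidence"]),2))
E
```

```text
9.9 [0.4571 0.2487 0.1706] [1.798e+02 1.000e-01 1.240e+02] F [ 5.1 -1.3 -0.9] T [-0.51 -1.8   0.02] w 0.194 q [-49.   8.  16. 105.  -2.  67.   2.]
[-0.014   0.017   0.0007]
[0.4546 0.2449 0.0271] 0.86
[4.581e-01 3.944e-01 4.000e-04] 0.6
[5.002e-01 4.451e-01 4.000e-04] 0.58
[ 0.5467  0.4371 -0.001 ] 0.47
```

drive_tool(deltas="0 -0.006 -0.004 0 0; 0 -0.012 -0.006 0 0; 0 -0.0195 -0.005 0 0; 0 -0.026 -0.002 0 0; 0 -0.0315 0.002 0 0; 0 -0.035 0.009 0 0; 0 -0.037 0.015 0 0; 0 -0.036 0.0225 0 0; 0 -0.033 0.029 0 0; 0 -0.029 0.0345 0 0; 0 -0.029 0.0345 0 0")

```text
t: 11.38
eef_pos: [0.5014, 0.245, 0.1704]
tcp_rot: [179.8, 0.1, 124.1]
force: [-2.8, 1.1, -0.5]
grip_width: 0.198
```

```bash
python3 - <<'E'
from h import *
from bench import eyes,finder
import cv2
st(); print(d([.479,.2465,.170]))
f=eyes.capture("scene")
for x in finder.place_of("scene","rod")[:1]: print(np.round(x["xyz"],4),round(float(x["confidence"]),2))
cv2.imwrite("pics/s4.png",cv2.resize(f["color"][170:290,200:320,::-1],None,fx=4.5,fy=4.5,interpolation=cv2.INTER_CUBIC))
E
```

```text
11.38 [0.5014 0.245  0.1704] [1.798e+02 1.000e-01 1.241e+02] F [-2.8  1.1 -0.5] T [0.32 0.97 0.01] w 0.198 q [-46.  13.  18. 100.  -4.  68.   7.]
[ 0.0138 -0.0177  0.0003]
[0.459  0.394  0.0029] 0.78
```

View pics/s4.png

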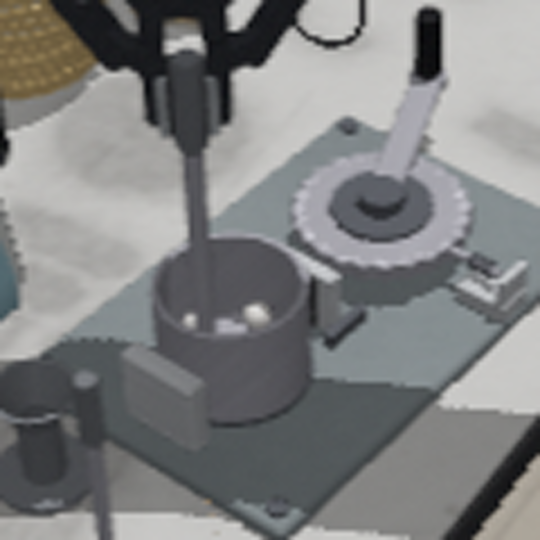

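drive_tool(deltas="0 0.006 0.005 0 0; 0 0.013 0.007 0 0; 0 0.021 0.006 0 0; 0 0.028 0.003 0 0; 0 0.034 -0.003 0 0; 0 0.038 -0.009 0 0; 0 0.039 -0.016 0 0; 0 0.038 -0.024 0 0; 0 0.035 -0.030 0 0; 0 0.030 -0.036 0 0; 0 0.023 -0.040 0 0; 0 0.017 -0.042 0 0; 0 0.009 -0.042 0 0; 0 0.002 -0.039 0 0; 0 -0.004 -0.034 0 0; 0 -0.008 -0.027 0 0; 0 -0.010 -0.020 0 0; 0 -0.009 -0.012 0 0; 0 -0.006 -0.005 0 0; 0 -0.001 0.001 0 0")

```text
t: 13.98
eef_pos: [0.5022, 0.2438, 0.1699]
tcp_rot: [180.0, 0.1, 124.0]
force: [-5.2, -1.0, -0.5]
grip_width: 0.195
```

```bash
python3 - <<'E'
from h import *
st(); print(d([.4795,.247,.170]))
E
```

```text
13.97 [0.5022 0.2438 0.1699] [1.80e+02 1.00e-01 1.24e+02] F [-5.2 -1.  -0.5] T [-0.15  1.63 -0.02] w 0.195 q [-46.  13.  18. 100.  -4.  68.   7.]
[ 0.0154 -0.017  -0.0001]
```

drive_tool(deltas="0 0.007 0.004 0 0; 0 0.014 0.006 0 0; 0 0.021 0.003 0 0; 0 0.025 -0.005 0 0; 0 0.020 -0.012 0 0; 0 0.0155 -0.017 0 0; 0 0.0155 -0.017 0 0; 0 0.0155 -0.017 -0.01 0; 0 0.0155 -0.017 -0.025 0; 0 0.0155 -0.017 -0.04 0; 0 0.0155 -0.017 -0.06 0; 0 0.0155 -0.017 -0.078 0; 0 0.0155 -0.017 -0.078 0")

```text
t: 15.6
eef_pos: [0.4801, 0.2477, 0.2497]
tcp_rot: [179.8, 0.1, 124.0]
force: [0.0, 0.7, -2.1]
grip_width: 0.198
```

```bash
python3 - <<'E'
from h import *
st(); print(d([.5277,.3584,.2477]))
E
```

```text
15.6 [0.4801 0.2477 0.2497] [1.798e+02 1.000e-01 1.240e+02] F [ 0.   0.7 -2.1] T [ 0.02 -0.01  0.03] w 0.198 q [-48.   7.  18.  96.  -2.  77.   4.]
[0.0651 0.1014 0.0022]
```

Back over the holder.

drive_tool(deltas="0 0.013 0.02 0 0; 0 0.03 0.046 0 0; 0 0.047 0.073 0 0; 0 0.06 0.092 0 0; 0 0.065 0.101 0 0; 0 0.065 0.101 0 0; 0 0.065 0.101 0 0")

```text
t: 16.48
eef_pos: [0.5275, 0.357, 0.2499]
tcp_rot: [179.8, 0.1, 124.0]
force: [0.5, -0.4, -0.4]
grip_width: 0.198
```

```bash
python3 - <<'E'
from h import *
from bench import eyes,finder
import cv2
st(); print(d([.5277,.3584,.1528]))
f=eyes.capture("scene")
for l in("rod","rod_holder"):
    for x in finder.place_of("scene",l)[:1]: print(l,np.round(x["xyz"],4),round(float(x["confidence"]),2))
cv2.imwrite("pics/s5.png",cv2.resize(f["color"][170:300,140:310,::-1],None,fx=4,fy=4,interpolation=cv2.INTER_CUBIC))
E
```

```text
16.48 [0.5275 0.357  0.2499] [1.798e+02 1.000e-01 1.240e+02] F [ 0.5 -0.4 -0.4] T [-0.    0.02  0.08] w 0.198 q [-51.  20.  16.  81.  -5.  79.  -0.]
[0.0012 0.0007 0.0971]
rod [0.5254 0.3587 0.107 ] 0.94
rod_holder [ 5.310e-01  3.601e-01 -3.000e-04] 0.94
```

View pics/s5.png

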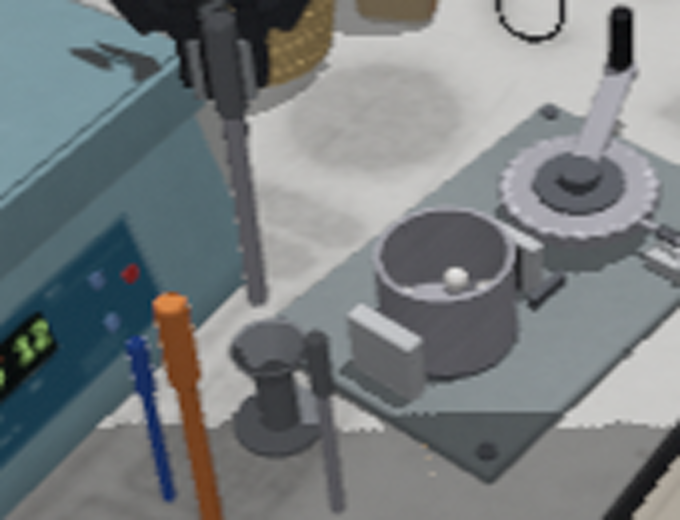

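The rod hangs vertically, with its foot at about (257,300) just above the funnel at (270,345). I'm lowering it.

drive_tool(deltas="0 0.001 0.0005 0.02 0; 0 0.001 0.0005 0.04 0; 0 0.001 0.0005 0.05 0; 0 0.001 0.0005 0.06 0; 0 0.001 0.0005 0.07 0; 0 0.001 0.0005 0.08 0; 0 0.001 0.0005 0.087 0; 0 0.001 0.0005 0.093 0; 0 0.001 0.0005 0.096 0; 0 0.001 0.0005 0.096 0")

```text
t: 17.88
eef_pos: [0.5276, 0.3584, 0.1538]
tcp_rot: [179.8, 0.1, 124.0]
force: [0.8, -3.0, -3.8]
grip_width: 0.193
```

```bash
python3 - <<'E'
from h import *
st()
E
```

```text
17.88 [0.5276 0.3584 0.1538] [1.798e+02 1.000e-01 1.240e+02] F [ 0.8 -3.  -3.8] T [-1.19 -0.33  0.  ] w 0.193 q [-50.  24.  15.  88.  -6.  69.   0.]
```

drive_tool(deltas="0.02 0 0 0 0; 0.03 0 0 0 0; 0.045 0 0 0 0; 0.045 0 0 0 0; 0.045 0 0 -0.02 0; 0.045 0 0 -0.05 0; 0.045 0 0 -0.085 0; 0.045 0 0 -0.11 0; 0.045 0 0 -0.11 0")

```text
t: 19.0
eef_pos: [0.528, 0.3589, 0.266]
tcp_rot: [179.6, 0.1, 124.0]
force: [0.5, 0.4, -0.6]
grip_width: 0.528
```

```bash
python3 - <<'E'
from h import *
from bench import eyes,finder
import cv2
st()
f=eyes.capture("scene")
for l in("rod","rod_holder","ratchet_axis","lever_knob"):
    for x in finder.place_of("scene",l)[:4]: print(l,np.round(x["xyz"],4),round(float(x["confidence"]),2))
print(d([.505,.009,.26]))
cv2.imwrite("pics/s6.png",cv2.resize(f["color"][170:300,140:310,::-1],None,fx=4,fy=4,interpolation=cv2.INTER_CUBIC))
E
```

```text
19.0 [0.528  0.3589 0.266 ] [1.796e+02 1.000e-01 1.240e+02] F [ 0.5  0.4 -0.6] T [-0.06 -0.04 -0.02] w 0.528 q [-51.  20.  16.  80.  -5.  81.  -0.]
rod [ 0.4987  0.446  -0.0065] 0.94
rod [0.461  0.3923 0.0029] 0.75
rod [ 0.544   0.4342 -0.0027] 0.66
rod_holder [ 0.5295  0.3573 -0.0012] 0.64
ratchet_axis [0.4644 0.1205 0.0495] 0.89
lever_knob [0.5057 0.0085 0.0528] 0.6
lever_knob [0.4904 0.2223 0.0228] 0.52
[-0.2774 -0.2131  0.0027]
```

View pics/s6.png

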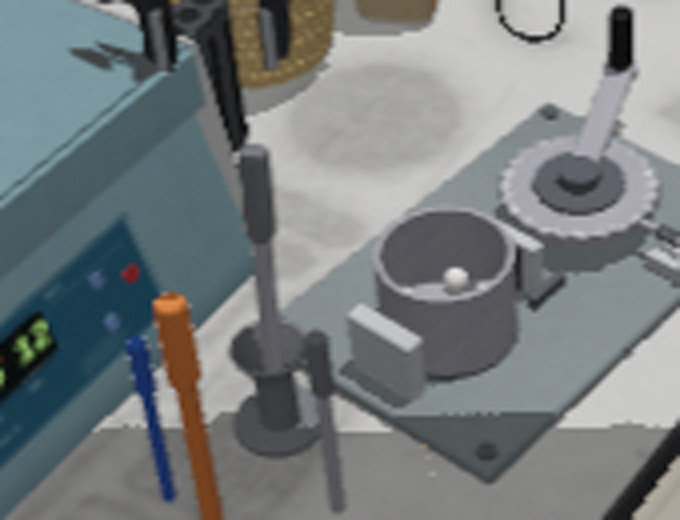

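The rod stands in its holder at (263,340). Next I'm moving above the knob.

drive_tool(deltas="0.045 -0.03 -0.023 0 0; 0.045 -0.07 -0.054 0 0; 0.045 -0.11 -0.085 0 0.1; 0.045 -0.15 -0.115 0 0.2; 0.045 -0.19 -0.146 0 0.26; 0.045 -0.225 -0.173 0 0.26; 0.045 -0.255 -0.196 0 0.26; 0.045 -0.277 -0.213 0 0.26; 0.045 -0.277 -0.213 0 0.26; 0.045 -0.277 -0.213 0 0.26")

```text
t: 20.5
eef_pos: [0.5047, 0.0103, 0.2623]
tcp_rot: [180.0, 0.1, 109.1]
force: [-0.4, 0.3, 0.5]
grip_width: 0.527
```

```bash
python3 - <<'E'
from h import *
from bench import eyes,finder
import cv2
st()
o=[]
f=eyes.capture("scene")
for x in finder.place_of("scene","lever_knob")[:2]: print(np.round(x["xyz"],4),round(float(x["confidence"]),2))
o2=cv2.resize(f["color"][120:280,240:440],None,fx=3.6,fy=3.6,interpolation=cv2.INTER_CUBIC)
K,Rm,t=f["camera_matrix"],f["R"],f["t"]
p0=readout.state()["eef_pos"]
for z in(.052,.097,.15,.2):
    q=K@(Rm@np.array([p0[0],p0[1],z])+t);u=((q[:2]/q[2])-[240,120])*3.6;cv2.circle(o2,(int(u[0]),int(u[1])),2,(0,255,0),-1)
cv2.imwrite("pics/s7.png",o2[:,:,::-1])
print(d([.505,.009,.061]))
E
```

```text
20.5 [0.5047 0.0103 0.2623] [1.800e+02 1.000e-01 1.091e+02] F [-0.4  0.3  0.5] T [ 0.01  0.01 -0.01] w 0.527 q [-35.   2.  29. 100.  -1.  78.  14.]
[0.5033 0.0083 0.0553] 0.67
[-0.0013 -0.0005  0.2014]
```

View pics/s7.png

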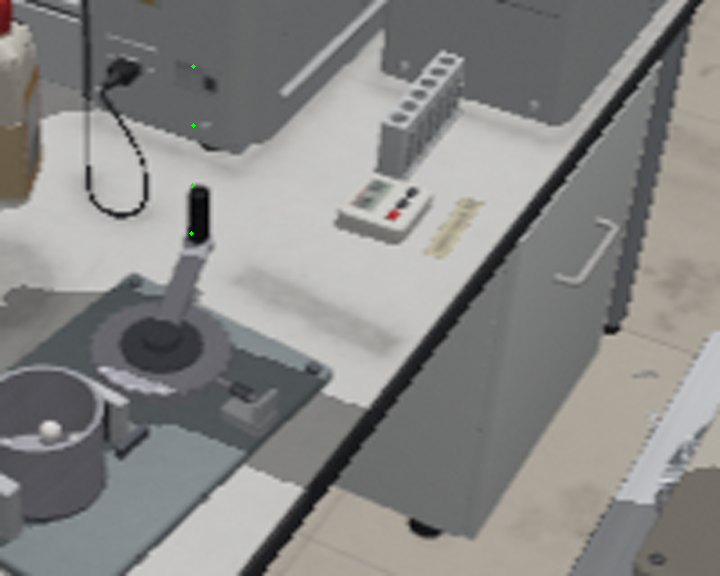

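The knob shows at (199,187)–(197,238), about 4 mm right of the dots. I'm shifting slightly and going down.

drive_tool(deltas="0.045 -0.001 -0.002 0.04 0; 0.045 -0.001 -0.002 0.09 0; 0.045 -0.001 -0.002 0.14 0; 0.045 -0.001 -0.002 0.17 0; 0.045 -0.001 -0.002 0.19 0; 0.045 -0.001 -0.002 0.2 0; 0.045 -0.001 -0.002 0.2 0; 0.03 -0.001 -0.002 0.2 0; 0.02 -0.001 -0.002 0.2 0; 0 -0.001 -0.002 0.2 0; 0 -0.001 -0.002 0.2 0; 0 -0.001 -0.002 0.2 0", squeeze=30)

```text
t: 22.1
eef_pos: [0.5038, 0.0088, 0.0631]
tcp_rot: [179.9, 0.1, 109.2]
force: [-2.4, -0.2, 6.1]
grip_width: 0.198
```

```bash
python3 - <<'E'
from h import *
st()
E
```

```text
22.1 [0.5038 0.0088 0.0631] [1.799e+02 1.000e-01 1.092e+02] F [-2.4 -0.2  6.1] T [-0.13  0.61  0.04] w 0.198 q [-32.  14.  29. 114.  -8.  54.  20.]
```

drive_tool(deltas="0 0 -0.0023 0 0.02; 0 0.0001 -0.0046 0 0.04; 0 0.0002 -0.0069 0 0.06; 0 0.0004 -0.0092 0 0.08; 0 0.0004 -0.0092 0 0.08")

```text
t: 22.72
eef_pos: [0.4947, 0.0062, 0.0632]
tcp_rot: [179.9, 0.1, 104.6]
force: [-1.6, 1.3, 3.2]
grip_width: 0.203
```

```bash
cat >> h.py <<'E'
P0=np.array([.5038,.0088]);A=np.array([.467,.120])
def lev(tg=None):
    s=readout.state();p=s["eef_pos"][:2];g=lambda v:np.arctan2(v[1],v[0])
    dl=g(P0-A)-g(p-A);th=g(p-A);tan=np.array([np.sin(th),-np.cos(th)]);rad=np.array([np.cos(th),np.sin(th)])
    print("delta %.3f yawdelta %.3f r %.4f  Ftan %.1f Frad %.1f"%(dl,np.radians(109.2-s["tcp_rot"][2]),np.linalg.norm(p-A),s["force"][:2]@tan,s["force"][:2]@rad))
    for t in tg or []:
        e=t-dl; q=A+np.linalg.norm(P0-A)*np.array([np.cos(g(P0-A)-t),np.sin(g(P0-A)-t)])
        print(t,np.round(d([*q,.063]),4)[:2],"twist %.3f"%(t-np.radians(109.2-s["tcp_rot"][2])))
E
python3 - <<'E'
from h import *
st();lev([.10,.12,.14,.16])
E
```

```text
22.73 [0.4947 0.0062 0.0632] [1.799e+02 1.000e-01 1.046e+02] F [-1.6  1.3  3.2] T [0.23 0.23 0.  ] w 0.203 q [-33.  13.  30. 115.  -8.  53.  16.]
delta 0.081 yawdelta 0.081 r 0.1172  Ftan 1.2 Frad -1.7
0.1 [ 0.0001 -0.0023] twist 0.019
0.12 [ 0.0002 -0.0046] twist 0.039
0.14 [ 0.0004 -0.0069] twist 0.059
0.16 [ 0.0006 -0.0093] twist 0.079
```

drive_tool(deltas="0 0.0001 -0.0023 0 0.02; 0 0.0002 -0.0046 0 0.04; 0 0.0002 -0.0046 0 0.04")

```text
t: 23.1
eef_pos: [0.49, 0.0051, 0.0632]
tcp_rot: [179.9, 0.0, 102.2]
force: [-1.0, 0.9, 3.2]
grip_width: 0.201
```

```bash
python3 -c "
from h import *
lev()"
```

```text
delta 0.122 yawdelta 0.121 r 0.1172  Ftan 0.8 Frad -1.1
```

drive_tool(deltas="0 0.0001 -0.0023 0 0.02; 0 0.0002 -0.0035 0 0.03; 0 0.0002 -0.0035 0 0.03")

```text
t: 23.48
eef_pos: [0.4867, 0.0045, 0.0632]
tcp_rot: [179.9, 0.0, 100.5]
force: [3.2, -1.2, 0.4]
grip_width: 0.2
```

```bash
python3 -c "
from h import *
lev()"
```

```text
delta 0.151 yawdelta 0.152 r 0.1171  Ftan -3.0 Frad 1.7
```

drive_tool(deltas="0 0.0001 -0.0023 0 0.02; 0 0.0002 -0.0035 0 0.03; 0 0.0002 -0.0035 0 0.03")

```text
t: 23.85
eef_pos: [0.4839, 0.004, 0.0633]
tcp_rot: [179.8, 0.1, 98.7]
force: [6.5, 0.8, -2.6]
grip_width: 0.2
```

```bash
python3 -c "
from h import *
lev([.2,.22,.24])"
```

```text
delta 0.175 yawdelta 0.183 r 0.1172  Ftan -6.5 Frad 0.1
0.2 [ 0.0001 -0.0029] twist 0.017
0.22 [ 0.0002 -0.0053] twist 0.037
0.24 [ 0.0004 -0.0076] twist 0.057
```

Resistance is rising as the lever climbs tooth 1.

drive_tool(deltas="0 0.0001 -0.0018 0 0.01; 0 0.0001 -0.0029 0 0.02; 0 0.0001 -0.0029 0 0.02")

```text
t: 24.22
eef_pos: [0.4822, 0.0038, 0.0635]
tcp_rot: [179.6, 0.1, 97.6]
force: [10.5, 1.2, -6.3]
grip_width: 0.201
```

```bash
python3 -c "
from h import *
lev([.22,.24,.26])"
```

```text
delta 0.190 yawdelta 0.203 r 0.1171  Ftan -10.5 Frad 0.1
0.22 [ 0.0001 -0.0036] twist 0.017
0.24 [ 0.0002 -0.0059] twist 0.037
0.26 [ 0.0003 -0.0082] twist 0.057
```

drive_tool(deltas="0 0.0001 -0.0012 0 0.01; 0 0.0001 -0.0023 0 0.02; 0 0.0001 -0.0023 0 0.02")

```text
t: 24.6
eef_pos: [0.4788, 0.0035, 0.0632]
tcp_rot: [179.8, 0.1, 96.4]
force: [-3.8, -0.5, 5.0]
grip_width: 0.2
```

```bash
python3 -c "
from h import *
lev([.22,.24,.26,.28,.3,.36,.4])"
```

```text
delta 0.218 yawdelta 0.224 r 0.1171  Ftan 3.8 Frad 0.1
0.22 [-0.     -0.0002] twist -0.004
0.24 [ 0.     -0.0025] twist 0.016
0.26 [ 0.0001 -0.0049] twist 0.036
0.28 [ 0.0003 -0.0072] twist 0.056
0.3 [ 0.0005 -0.0096] twist 0.076
0.36 [ 0.0013 -0.0165] twist 0.136
0.4 [ 0.0021 -0.0211] twist 0.176
```

Click 1 at δ≈0.20 (force flipped from −10 to +4 N). On towards click 2, expected around 0.46.

drive_tool(deltas="0 0 -0.0025 0 0.016; 0 0.0002 -0.006 0 0.046; 0 0.0005 -0.0096 0 0.076; 0 0.0009 -0.013 0 0.106; 0 0.0013 -0.0165 0 0.136; 0 0.0021 -0.0211 0 0.176; 0 0.0021 -0.0211 0 0.176")

```text
t: 25.48
eef_pos: [0.4572, 0.0033, 0.0631]
tcp_rot: [179.8, 0.0, 86.3]
force: [-1.2, 1.2, 4.8]
grip_width: 0.197
```

```bash
python3 -c "
from h import *
lev([.42,.44,.46,.48])"
```

```text
delta 0.403 yawdelta 0.400 r 0.1171  Ftan 1.3 Frad -1.1
0.42 [ 0.     -0.0019] twist 0.020
0.44 [ 0.0001 -0.0043] twist 0.040
0.46 [ 0.0003 -0.0066] twist 0.060
0.48 [ 0.0005 -0.009 ] twist 0.080
```

drive_tool(deltas="0 0.0001 -0.0024 0 0.02; 0 0.0002 -0.0048 0 0.04; 0 0.0002 -0.0048 0 0.04")

```text
t: 25.85
eef_pos: [0.4533, 0.0038, 0.0633]
tcp_rot: [179.7, 0.0, 83.9]
force: [6.0, 0.2, -1.4]
grip_width: 0.203
```

```bash
python3 -c "
from h import *
lev([.44,.46,.48,.5])"
```

```text
delta 0.437 yawdelta 0.441 r 0.1170  Ftan -5.9 Frad -0.9
0.44 [-0.0001 -0.0003] twist -0.001
0.46 [-0.     -0.0027] twist 0.019
0.48 [ 0.0001 -0.005 ] twist 0.039
0.5 [ 0.0002 -0.0074] twist 0.059
```

drive_tool(deltas="0 0 -0.0014 0 0.01; 0 0 -0.0027 0 0.019; 0 0 -0.0027 0 0.019")

```text
t: 26.22
eef_pos: [0.4516, 0.0039, 0.0633]
tcp_rot: [179.5, 0.0, 82.8]
force: [7.5, 0.2, -3.2]
grip_width: 0.198
```

```bash
python3 -c "
from h import *
lev([.46,.48,.5])"
```

```text
delta 0.451 yawdelta 0.461 r 0.1171  Ftan -7.4 Frad -1.1
0.46 [-0.    -0.001] twist -0.001
0.48 [ 0.     -0.0033] twist 0.019
0.5 [ 0.0001 -0.0057] twist 0.039
```

drive_tool(deltas="0 0 -0.0014 0 0.01; 0 0.0001 -0.0028 0 0.02; 0 0.0001 -0.0028 0 0.02")

```text
t: 26.6
eef_pos: [0.4504, 0.0041, 0.0635]
tcp_rot: [179.3, -0.0, 81.6]
force: [11.6, -0.8, -7.4]
grip_width: 0.201
```

```bash
python3 -c "
from h import *
lev([.5,.53,.56,.6,.63,.66])"
```

```text
delta 0.462 yawdelta 0.482 r 0.1170  Ftan -11.6 Frad -0.9
0.5 [-0.     -0.0045] twist 0.018
0.53 [ 0.0001 -0.008 ] twist 0.048
0.56 [ 0.0004 -0.0115] twist 0.078
0.6 [ 0.001  -0.0162] twist 0.118
0.63 [ 0.0015 -0.0196] twist 0.148
0.66 [ 0.0021 -0.0231] twist 0.178
```

drive_tool(deltas="0 0 -0.0015 0 0.005; 0 0 -0.003 0 0.01; 0 0 -0.003 0 0.01")

```text
t: 26.98
eef_pos: [0.447, 0.0047, 0.0632]
tcp_rot: [179.4, -0.0, 81.0]
force: [0.3, 1.9, 0.8]
grip_width: 0.199
```

```bash
python3 -c "
from h import *
lev([.5,.53,.56,.6,.63,.66])"
```

```text
delta 0.492 yawdelta 0.492 r 0.1170  Ftan -0.0 Frad -1.9
0.5 [-0.0001 -0.001 ] twist 0.008
0.53 [ 0.0001 -0.0045] twist 0.038
0.56 [ 0.0003 -0.008 ] twist 0.068
0.6 [ 0.0008 -0.0126] twist 0.108
0.63 [ 0.0013 -0.0161] twist 0.138
0.66 [ 0.0019 -0.0196] twist 0.168
```

Click 2 at δ≈0.47 (−11.6 to 0 N). On towards click 3, near 0.73.

drive_tool(deltas="0 0 -0.001 0 0.008; 0 0.0001 -0.0045 0 0.038; 0 0.0003 -0.008 0 0.068; 0 0.0008 -0.0126 0 0.108; 0 0.0013 -0.0161 0 0.138; 0 0.0019 -0.0196 0 0.168; 0 0.0019 -0.0196 0 0.168")

```text
t: 27.85
eef_pos: [0.4276, 0.0099, 0.0631]
tcp_rot: [179.4, -0.1, 71.4]
force: [0.8, 3.1, 3.5]
grip_width: 0.201
```

```bash
python3 -c "
from h import *
lev([.68,.7,.72,.74])"
```

```text
delta 0.663 yawdelta 0.660 r 0.1170  Ftan 0.3 Frad -3.2
0.68 [-0.0001 -0.002 ] twist 0.020
0.7 [-0.     -0.0043] twist 0.040
0.72 [ 0.0001 -0.0067] twist 0.060
0.74 [ 0.0003 -0.009 ] twist 0.080
```

drive_tool(deltas="0 0.0001 -0.0023 0 0.02; 0 0.0002 -0.0047 0 0.04; 0 0.0002 -0.0047 0 0.04")

```text
t: 28.22
eef_pos: [0.4238, 0.0114, 0.0632]
tcp_rot: [179.3, -0.2, 69.0]
force: [5.4, 0.5, -0.8]
grip_width: 0.201
```

```bash
python3 -c "
from h import *
lev([.72,.74,.76])"
```

```text
delta 0.698 yawdelta 0.702 r 0.1169  Ftan -4.8 Frad -2.4
0.72 [-0.0002 -0.0026] twist 0.018
0.74 [-0.0001 -0.0049] twist 0.038
0.76 [ 0.0001 -0.0073] twist 0.058
```

drive_tool(deltas="0 0 -0.0015 0 0.01; 0 0 -0.0035 0 0.025; 0 0 -0.0035 0 0.025")

```text
t: 28.6
eef_pos: [0.4202, 0.0129, 0.0631]
tcp_rot: [179.3, -0.2, 67.5]
force: [-0.3, 3.6, 2.2]
grip_width: 0.204
```

```bash
python3 -c "
from h import *
lev([.74,.76])"
```

```text
delta 0.732 yawdelta 0.727 r 0.1169  Ftan 1.7 Frad -3.2
0.74 [-0.0002 -0.001 ] twist 0.013
0.76 [-0.0001 -0.0033] twist 0.033
```

drive_tool(deltas="0 0 -0.0015 0 0.005; 0 0 -0.003 0 0.01; 0 0 -0.003 0 0.01")

```text
t: 28.98
eef_pos: [0.4171, 0.0143, 0.0631]
tcp_rot: [179.4, -0.2, 67.0]
force: [-0.1, 2.4, 4.1]
grip_width: 0.201
```

```bash
python3 -c "
from h import *
lev([.74,.76,.78,.8,.82,.84])"
```

```text
delta 0.760 yawdelta 0.737 r 0.1169  Ftan 1.2 Frad -2.1
0.74 [-0.0003  0.0024] twist 0.003
0.76 [-0.0002  0.    ] twist 0.023
0.78 [-0.0001 -0.0023] twist 0.043
0.8 [ 0.     -0.0046] twist 0.063
0.82 [ 0.0002 -0.007 ] twist 0.083
0.84 [ 0.0005 -0.0093] twist 0.103
```

Click 3 came at δ≈0.725 (−4.8 to +1.7 N), spacing as expected. I'm moving on to about 0.83, midway before the fourth.

drive_tool(deltas="0 -0.0001 -0.0023 0 0.04; 0 0 -0.0046 0 0.063; 0 0.0002 -0.007 0 0.083; 0 0.0004 -0.008 0 0.09; 0 0.0004 -0.008 0 0.09; 0 0.0004 -0.008 0 0.09; 0 0.0004 -0.008 0 0.09")

```text
t: 29.85
eef_pos: [0.4099, 0.018, 0.063]
tcp_rot: [179.4, -0.3, 61.8]
force: [1.5, 4.2, 4.2]
grip_width: 0.198
```

```bash
python3 - <<'E'
from h import *
from bench import eyes,finder
import cv2
lev();st()
T=eyes.capture("top")
pt={}
for l in("rod","rod_holder","lever_knob","vial","timer","rack","swabs"):
    print(l,[(np.round(x["xyz"],3).tolist(),round(float(x["confidence"]),2)) for x in finder.place_of("top",l)][:3])
S=eyes.capture("scene")
o=np.zeros((600,800,3),np.uint8)
o[:300,:]=cv2.resize(T["color"][170:260,140:380],(800,300),interpolation=cv2.INTER_CUBIC)
o[300:]=cv2.resize(S["color"][150:330,160:400],(800,600),interpolation=cv2.INTER_CUBIC)[100:400]
cv2.imwrite("pics/f.png",o[:,:,::-1])
E
```

```text
delta 0.829 yawdelta 0.827 r 0.1169  Ftan 0.8 Frad -4.4
29.85 [0.4099 0.018  0.063 ] [179.4  -0.3  61.8] F [1.5 4.2 4.2] T [ 1.08 -0.19  0.08] w 0.198 q [-40.   1.  32. 127.  -0.  51. -36.]
rod [([0.524, 0.359, 0.005], 0.67), ([0.458, 0.392, 0.002], 0.6), ([0.501, 0.447, -0.001], 0.59)]
rod_holder [([0.526, 0.355, -0.005], 0.76)]
lever_knob []
vial [([0.504, 0.533, 0.0], 0.5)]
timer [([0.422, -0.161, -0.002], 0.57)]
rack [([0.443, -0.267, -0.004], 0.58)]
swabs []
```

View pics/f.png

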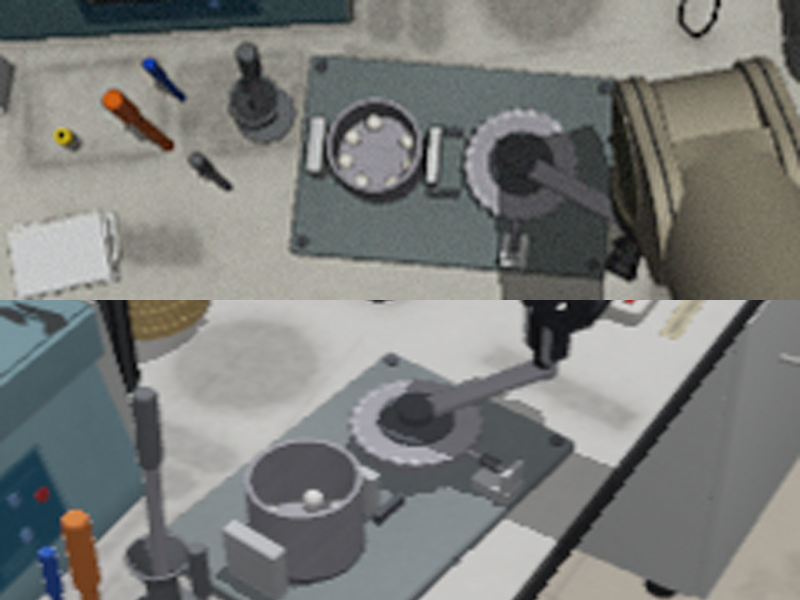

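The final picture shows all seven beads in the jar, around (375,150) in the top view. The rod is upright in its holder and the knob is held. Handing in.

```bash
python3 -c "
from bench import close_job
print(close_job())"
```

```text
the job is handed in; nothing more can be done
None
```

I did the whole task and handed the job in at about 30 s of the 72 s. The hand-in returned no verdict.

- **Stirring:** I took the large grey rod from its holder and stirred a little over two turns, about 23–25 mm from my estimate of the jar's middle, with the foot about 5 mm above the floor. The forces stayed at about 5 N wherever I read them. I then stood the rod back in its holder and let go.
- **Lever:** I felt three clicks, at about 0.20, 0.47 and 0.725 rad from where the lever started. I stopped at about 0.83 rad, before the fourth click, which I expect near 0.99 rad, and ended holding the knob with a 30 N grip.
- **Last checks:** The top picture shows seven beads in the jar and the rod upright in its holder. The vial, timer and rack are within about 4 mm of where they began. The detector did not report the swabs, but they show in the picture where they were.
- **What disagreed:** My estimates of the jar's middle differed by up to about 8 mm along x. I used a value in between, and similar contact forces on both sides supported it. The lever angles assume it started at its back stop.

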